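# Sweep the kiln stilts into the catch tray

## Task

Clear the bench after unloading the kiln: with the fingertips, sweep the three loose three-armed clay stilts along the bench and through the open side of the three-sided wooden tray, until all three lie flat inside it. Slide them smoothly; do not pick them up, tip them over or flick them. Leave the cup, jar, egg cup and the other things on the bench where they stand.

Things in the scene. Friction and masses are not known exactly. Their poses are not given: they have to be found in the camera images.
- tray: three-sided wooden tray fixed to the bench (mm). Origin on the bench at its middle, z up. Inside 130 deep (x -65 to 65) x 200 wide (y -100 to 100). Open at its -x end, the mouth (x = -65). Side walls and back wall (at +x) are 6 thick, 30 high. The floor is a paper-thin metal liner level with the bench: nothing catches at the mouth.
- stilt_a: loose kiln stilt of unglazed buff clay, about 40 g: a flat three-armed star (mm), 120 degrees between arms, one along its own x. Arms 11 wide, 14 high, reaching 26 from the centre; a small pointed pin on each arm makes it 24 high. Origin at the centre of its underside; z up. The three stilts are alike.
- stilt_b: loose kiln stilt of unglazed buff clay, about 40 g: a flat three-armed star (mm), 120 degrees between arms, one along its own x. Arms 11 wide, 14 high, reaching 26 from the centre; a small pointed pin on each arm makes it 24 high. Origin at the centre of its underside; z up. The three stilts are alike.
- stilt_c: loose kiln stilt of unglazed buff clay, about 40 g: a flat three-armed star (mm), 120 degrees between arms, one along its own x. Arms 11 wide, 14 high, reaching 26 from the centre; a small pointed pin on each arm makes it 24 high. Origin at the centre of its underside; z up. The three stilts are alike.
- cup: bystander, to be left alone: small white china cup, rim diameter 54, 50 high (mm). Loose; origin at the centre of its underside.
- jar: bystander, to be left alone: low round paint jar with lid, diameter 48, 52 high (mm). Loose; origin at the centre of its underside.
- eggcup: bystander, to be left alone: unglazed clay egg cup, diameter 48, 52 high (mm). Loose; origin at the centre of its underside.
- brush_pot: bystander, to be left alone: white pot, diameter 80, 95 high, full of upright brushes reaching about 215 (mm). Loose; origin at the centre of its underside.
- water_bottle: bystander, to be left alone: clear bottle, diameter 64, 190 high (mm). Loose; origin at the centre of its underside.
- bowl: bystander, to be left alone: white bowl, rim diameter 100, 45 high (mm). Loose; origin at the centre of its underside.
- brush: bystander, to be left alone: paint brush lying flat, about 190 long, handle to its -x (origin near the middle of its length) (mm). Loose.

How it is judged:
By the outcome, as a careful person would: the job done as asked, in the order asked, and still so for the second after the job is handed in, with the robot touching nothing.
It also fails if it takes over 70 s, if anything falls off the work surface, if the arm or the gripper's body presses on something with over 40 N, if the wrist force passes 120 N, or if a joint passes its speed limit or range.

## Robot

A 6-joint arm with a two-finger parallel gripper is mounted at the origin on the work surface. World frame = base frame: x ahead of the robot, y to its left, z up, the work surface at z = 0. Lengths are in m, angles in rad, forces in N, time in s.
With the tool pointing down it reaches from about 0.375 to 0.975 m from the base axis. Payload 3.8 kg.
Tool frame: the origin (TCP) lies at the centre of the arm's flange, where the gripper is bolted on; the fingertips stand 173 mm ahead of it and the grasp point (between the pads) lies 155 mm ahead of it (bot.tip_reach is the distance from the TCP to the fingertips, in m); z points along the fingers, y is the line along which they close (so a half turn about z gives the same grasp; the last joint's range is limited). The gripper opens to 85 mm and grips with 20 to 120 N. Pads are 22 mm wide; open, the fingers measure 114 mm over their backs; the gripper's body (76 mm by 85 mm) begins 54 mm behind the grasp point. The pads swing forward as they close: fully open they stand 13 mm farther back than shut.
Start: joints at [-1.223, 0.264, 1.604, -0, 1.274, -0.037], TCP at [0.253, -0.626, 0.405] pointing down, gripper open.
Joint ranges: [-2.63, 2.63], [-0.94, 2.18], [0.31, 2.57], [-1.31, 4.45], [0, 2.66], [-2.55, 2.55]. Speed limits (rad/s): [2.57, 2.57, 3.14, 3.14, 3.14, 3.14].

## Interface

Orientations are given as a rotation vector (axis times angle).
In Python, from workcell import bot gives the robot as it stands.
- The arm moves only by the tool drive_tool, never from a script. Its arguments are lists of equal length, an entry for each row: "claw": the finger opening in mm, from 0 to 85.4; "slide": the shift along the world's x, y, z each as a share of 0.5 m, from -1 to 1, a list of three; "yaw": the turn about the world's z as a share of 180 degrees, from -1 to 1. A call has 1 to 8 rows; each row is the pose to reach, as a shift and turn from the pose commanded when the call began, turning the shorter way round; what a row does not reach only later rows make up. A row lasts 1/12 s, in which the tool goes at most 41.7 mm and 7.16 degrees, less where a joint would pass 70% of its speed; a pose out of reach is approached as far as the arm can. A call with a number of a shift or a turn outside -1 to 1 is refused whole. A call with a gripper value outside its range is refused whole. The fingers move at their own pace and stop on an object; "newtons" is the grip in N (left out, the last holds). Time passes only in rows, so rows that repeat a pose let the fingers close. It gives the time, the measured TCP pose, the force, the opening and the grip force at its end, in the units of the state.
- bot.read_state(): the state, without advancing time (a new reading comes with each control period).
- bot.read_camera(name): name is "side" or "top"; returns a dict with "color" (480x640x3 uint8, red, green, blue), "depth" (480x640 float32, m along the optical axis (not along the pixel's ray), 0 where there is no reading), "mtx" (3x3 intrinsics, pixels), "eye" and "rotation" of the camera in the world. Camera axes: x right, y up, looking along -z (the intrinsics and any distortion apply to the point x, -y, -z); pixel columns grow to the right and rows downward; lengths in m; the calibration is good to about 2 mm. A picture is of the moment at which its call begins.
- bot.finish_job(): hands the job in; it is judged then, once.
The state is a dict: "time": time; "q": joint angles; "joint_vel": joint speeds; "joint_torque": joint torques, N m; "tool_pos": TCP position; "tcp_rot": TCP orientation; "wrist_force": force on the tool from outside, world axes, zero at the start; "torque": the same for the moment, N m; "width": opening from 0.0 (shut) to 1.0 (fully open); "grip_force": force on a finger pad.
Only numpy, scipy, OpenCV 4.12 (cv2) and the standard library are available. Lean on these libraries where they do the work, as an engineer would, in place of code of your own. Each camera call takes 0.05 s, during which the arm holds its last target. There are 200 camera calls.

## Working session

There is one attempt and no reset: what is moved stays moved. The work goes in short steps, Python scripts to look and compute and a tool call to move; the robot and the scene stay as the last step left them, time stands still between calls to the robot, and variables do not carry over. Pictures are saved under pics/ and viewed, at most 10 in all, crops included, and the job is handed in when it is done.

Besides the shell and the picture viewer there is one more tool, called after "Call:" by a JSON object that holds its "fn" and its "kwargs", one argument or row to a line. drive_tool: Moves the arm, as the interface text tells. Shift numbers are shares of 0.5 m and turn numbers shares of 180 degrees, none past 1 either way. Its arguments: {"type":"object","properties":{"claw":{"type":"array","items":{"type":"number"}},"slide":{"type":"array","items":{"type":"array","items":{"type":"number"}}},"yaw":{"type":"array","items":{"type":"number"}},"newtons":{"type":"number"}},"required":["claw","slide","yaw"]}

```bash
mkdir -p pics; ls; cat > h.py <<'E'
import numpy as np, cv2
from workcell import bot
def snap(name,fn):
    c=bot.read_camera(name); cv2.imwrite('pics/'+fn,c['color'][:,:,::-1]); np.savez('pics/'+fn[:-4],**{k:c[k] for k in c}); return c
def ray(c,uv,z):
    uv=np.atleast_2d(np.asarray(uv,float)); K=np.asarray(c['mtx'])
    p=np.c_[(uv-K[[0,1],[2,2]])/K[[0,1],[0,1]],np.ones(len(uv))]*[1,-1,-1]
    d=p@np.asarray(c['rotation']).T; e=np.asarray(c['eye'])
    return e+d*((z-e[2])/d[:,2])[:,None]
E
python3 - <<'E'
from h import *
for n in('top','side'):
    c=snap(n,n+'1.png'); print(c.keys(),c['mtx'],c['eye'],c['rotation'])
print(bot.read_state())
E
```

```text
pics
dict_keys(['color', 'depth', 'mtx', 'eye', 'rotation']) [[521.74648504   0.         325.46674538]
 [  0.         521.74648504 233.78774613]
 [  0.           0.           1.        ]] [0.37150234 0.037354   1.27520701] [ 0.09530966 -0.11753384 -1.5508135 ]
dict_keys(['color', 'depth', 'mtx', 'eye', 'rotation']) [[538.83375891   0.         323.65544327]
 [  0.         538.83375891 240.81032373]
 [  0.           0.           1.        ]] [0.08143505 0.64009861 0.98580574] [ 0.29685445 -0.84753112 -2.35810107]
{'time': 0.1, 'q': array([-1.22292130e+00,  2.64684670e-01,  1.60523433e+00,  1.47582224e-05,
        1.27368921e+00, -3.68981619e-02]), 'joint_vel': array([-0.00115275, -0.0007171 , -0.00257282,  0.0006403 ,  0.00031252,
       -0.00072665]), 'joint_torque': array([ 3.76946273e-04, -5.16706252e+01, -3.68590307e+01, -5.51869539e-05,
        6.20955441e-03, -1.54430879e-06]), 'tool_pos': array([ 0.25325843, -0.62535945,  0.40348322]), 'tcp_rot': array([-3.08167712e+00, -6.00290967e-01,  4.68108204e-04]), 'wrist_force': array([-0.21176568, -0.19743635, -0.03494651]), 'torque': array([ 1.99420705e-02, -4.40066613e-05, -2.84802639e-02]), 'grip_force': 0.0, 'width': 1.0011386703220855}
```

Rotation is a rotation vector.

```bash
sed -i "s/np.asarray(c\['rotation'\]).T/cv2.Rodrigues(np.asarray(c['rotation'],float))[0].T/" h.py; echo ok
```

```text
ok
```

View pics/top1.png

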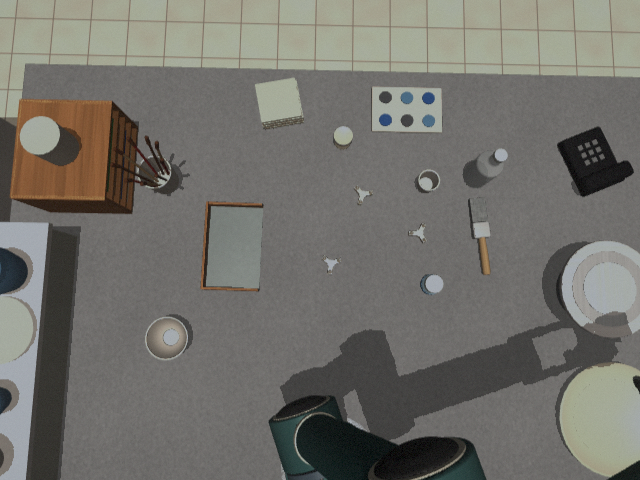

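View pics/side1.png

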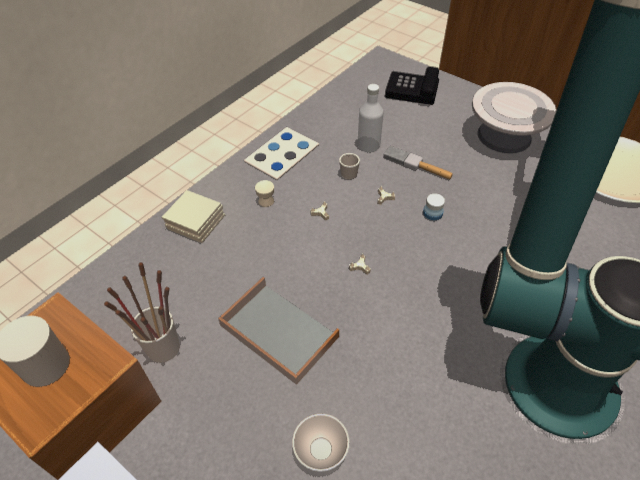

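The top view shows stilts at (362,195), (418,233) and (331,264). The tray has its mouth on its right edge, x≈261, rows 205–290. The egg cup is at (343,135), the cup at (428,181), the jar at (432,284) and the brush near (480,235).

```bash
cat >> h.py <<'E'
def stilts(c,roi=(265,150,450,300)):
    x0,y0,x1,y1=roi; g=c['color'].astype(int); 
    m=((g.min(2)>125)).astype(np.uint8); k=np.zeros_like(m);k[y0:y1,x0:x1]=1
    n,l,s,ce=cv2.connectedComponentsWithStats(m*k)
    return [(s[i,4],ce[i].round(1),ray(c,ce[i],.012)[0].round(4)) for i in range(1,n) if s[i,4]>25]
E
python3 - <<'E'
from h import *
c=dict(np.load('pics/top1.npz'))
for s in stilts(c):print(s)
for n,p,z in [('tray',[(207,202),(263,204),(258,290),(201,289)],.03),('trayin',[(210,207),(262,208),(258,286),(205,285)],.0),('tops',[(343,132),(428,177),(433,280),(480,200),(487,272),(417,230)],.05)]:
    print(n,ray(c,p,z)[:,:2].round(3).tolist())
im=cv2.resize(c['color'][120:310,190:450,::-1],None,fx=3,fy=3,interpolation=cv2.INTER_CUBIC);cv2.imwrite('pics/crop1.png',im)
E
```

```text
(np.int32(201), array([427.3, 181.1]), array([ 0.6812, -0.2302,  0.012 ]))
(np.int32(80), array([362.3, 193.7]), array([ 0.646 , -0.0685,  0.012 ]))
(np.int32(86), array([419.5, 232.2]), array([ 0.5525, -0.2096,  0.012 ]))
(np.int32(93), array([330.5, 263. ]), array([0.473 , 0.0075, 0.012 ]))
(np.int32(257), array([434.2, 283.4]), array([ 0.4281, -0.2444,  0.012 ]))
tray [[0.614, 0.309], [0.612, 0.174], [0.405, 0.179], [0.405, 0.313]]
trayin [[0.608, 0.308], [0.608, 0.179], [0.415, 0.182], [0.415, 0.311]]
tops [[0.79, -0.017], [0.682, -0.224], [0.434, -0.233], [0.628, -0.349], [0.455, -0.361], [0.552, -0.196]]
```

View pics/crop1.png

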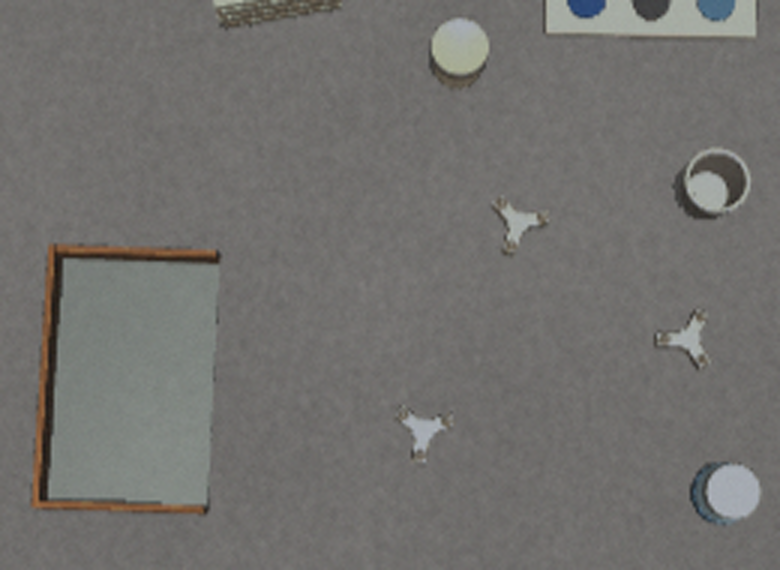

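Call:
{"fn": "drive_tool", "kwargs": {
  "claw": [24,24,24,24,24,24,24,24],
  "slide": [
    [0.28,0.56,0],
    [0.28,0.56,0],
    [0.28,0.56,0],
    [0.28,0.56,0],
    [0.28,0.56,0],
    [0.28,0.56,0],
    [0.28,0.56,0],
    [0.28,0.56,0]
  ],
  "yaw": [0.378,0.378,0.378,0.378,0.378,0.378,0.378,0.378],
  "newtons": 40
}}

```text
time: 0.77
tool_pos: [0.3943, -0.3419, 0.4041]
tcp_rot: [-2.409, -2.014, -0.002]
wrist_force: [0.2, -0.6, 0.6]
width: 0.282
grip_force: 0.0
```

Call:
{"fn": "drive_tool", "kwargs": {
  "claw": [24,24,24,24,24,24,24,24],
  "slide": [
    [0.16,0.6,-0.2],
    [0.16,0.6,-0.2],
    [0.16,0.6,-0.2],
    [0.16,0.6,-0.2],
    [0.16,0.6,-0.2],
    [0.16,0.6,-0.2],
    [0.16,0.6,-0.2],
    [0.16,0.6,-0.2]
  ],
  "yaw": [0.057,0.057,0.057,0.057,0.057,0.057,0.057,0.057]
}}

```text
time: 1.43
tool_pos: [0.473, -0.0431, 0.3036]
tcp_rot: [-2.228, -2.214, 0.0]
wrist_force: [1.4, -1.1, -0.2]
width: 0.281
grip_force: 0.0
```

Call:
{"fn": "drive_tool", "kwargs": {
  "claw": [24,24,24,24],
  "slide": [
    [0,0,-0.08],
    [0,0,-0.12],
    [0,0,-0.12],
    [0,0,-0.12]
  ],
  "yaw": [0,0,0,0]
}}

```text
time: 1.77
tool_pos: [0.4724, -0.0453, 0.2433]
tcp_rot: [-2.226, -2.212, 0.004]
wrist_force: [-0.7, -0.8, 0.3]
width: 0.283
grip_force: 0.0
```

Call:
{"fn": "drive_tool", "kwargs": {
  "claw": [24,24,24,24,24],
  "slide": [
    [0,0,-0.05],
    [0,0,-0.1],
    [0,0,-0.12],
    [0,0,-0.13],
    [0,0,-0.13]
  ],
  "yaw": [0,0,0,0,0]
}}

```text
time: 2.18
tool_pos: [0.4735, -0.0461, 0.1799]
tcp_rot: [-2.23, -2.213, 0.0]
wrist_force: [-0.1, 0.1, 0.2]
width: 0.281
grip_force: 0.0
```

```bash
python3 - <<'E'
from h import *
print(bot.tip_reach, bot.read_state()['tool_pos'])
c=snap('side','side2.png'); cv2.imwrite('pics/crop2.png',cv2.resize(c['color'][150:400,200:500,::-1],None,fx=2.4,fy=2.4))
E
```

```text
0.1734 [ 0.47351535 -0.04607932  0.17988984]
```

View pics/crop2.png

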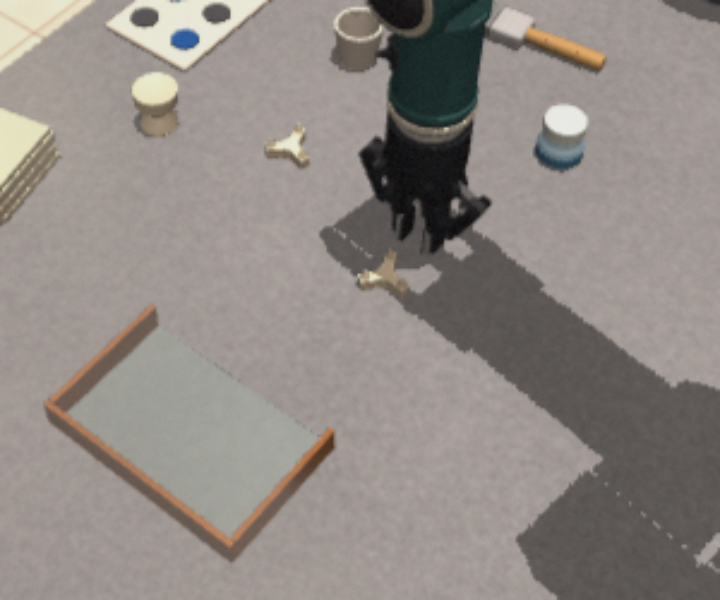

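The fingertips (crop ≈(415,240)) are lined up just behind stilt C (≈(385,275)), clear of everything else. I'll push slowly from here.

Call:
{"fn": "drive_tool", "kwargs": {
  "claw": [24,24,24,24,24,24,24,24],
  "slide": [
    [0,0.01,-0.004],
    [0,0.02,-0.004],
    [0,0.032,-0.004],
    [0,0.046,-0.004],
    [0,0.062,-0.004],
    [-0.001,0.08,-0.004],
    [-0.002,0.1,-0.004],
    [-0.004,0.12,-0.004]
  ],
  "yaw": [0,0,0,0,0,0,0,0]
}}

```text
time: 2.9
tool_pos: [0.4713, 0.0155, 0.1777]
tcp_rot: [-2.229, -2.214, -0.0]
wrist_force: [0.3, -0.7, -0.5]
width: 0.282
grip_force: 0.2
```

Call:
{"fn": "drive_tool", "kwargs": {
  "claw": [24,24,24,24,24,24,24,24],
  "slide": [
    [-0.002,0.022,0],
    [-0.004,0.044,0],
    [-0.006,0.068,0],
    [-0.008,0.092,0],
    [-0.01,0.116,0],
    [-0.012,0.14,0],
    [-0.014,0.164,0],
    [-0.016,0.188,0]
  ],
  "yaw": [0,0,0,0,0,0,0,0]
}}

```text
time: 3.57
tool_pos: [0.4629, 0.1097, 0.1775]
tcp_rot: [-2.228, -2.214, 0.001]
wrist_force: [-0.7, -0.3, 0.7]
width: 0.277
grip_force: 0.2
```

```bash
python3 - <<'E'
from h import *
c=snap('side','side3.png'); cv2.imwrite('pics/crop3.png',cv2.resize(c['color'][150:400,200:500,::-1],None,fx=2.4,fy=2.4))
E
```

```text
(no output)
```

View pics/crop3.png

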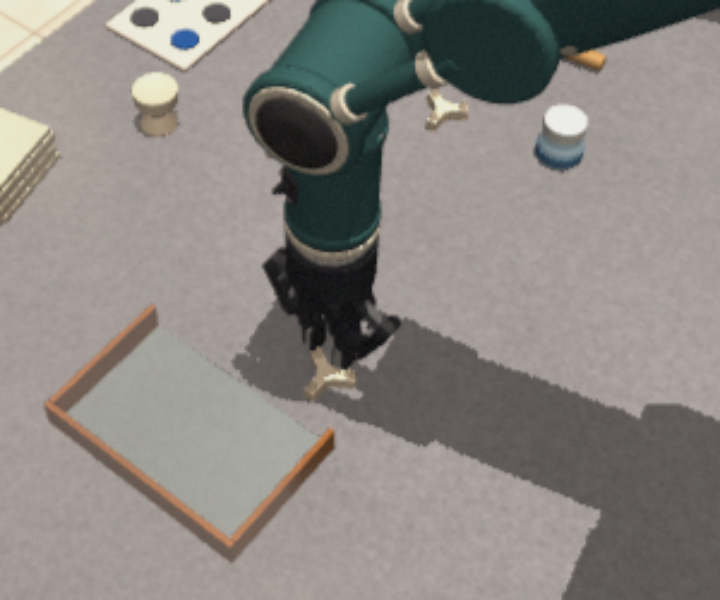

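The stilt at crop (330,378) is held against both fingers and is heading into the mouth, about 45 mm from the near wall end at (332,435).

Call:
{"fn": "drive_tool", "kwargs": {
  "claw": [24,24,24,24,24,24,24,24],
  "slide": [
    [-0.001,0.024,0],
    [-0.002,0.048,0],
    [-0.003,0.072,0],
    [-0.004,0.096,0],
    [-0.005,0.12,0],
    [-0.006,0.144,0],
    [-0.006,0.166,0],
    [-0.006,0.186,0]
  ],
  "yaw": [0,0,0,0,0,0,0,0]
}}

```text
time: 4.28
tool_pos: [0.4603, 0.2027, 0.1776]
tcp_rot: [-2.229, -2.214, -0.0]
wrist_force: [0.2, -0.3, 0.4]
width: 0.282
grip_force: 0.1
```

Call:
{"fn": "drive_tool", "kwargs": {
  "claw": [24,24,24,24,24,24,24,24],
  "slide": [
    [0,0.016,0],
    [0,0.028,0],
    [0,0.036,0],
    [0,0.04,0],
    [0,0.04,0],
    [0,0.02,0],
    [0,-0.02,0.02],
    [0,-0.08,0.08]
  ],
  "yaw": [0,0,0,0,0,0,0,0]
}}

```text
time: 4.95
tool_pos: [0.4579, 0.1608, 0.2137]
tcp_rot: [-2.224, -2.213, 0.012]
wrist_force: [0.3, 0.1, -0.2]
width: 0.281
grip_force: 0.0
```

Call:
{"fn": "drive_tool", "kwargs": {
  "claw": [24,24,24,24,24,24,24,24],
  "slide": [
    [0.02,-0.06,0.06],
    [0.182,-0.822,0.084],
    [0.182,-0.822,0.084],
    [0.182,-0.822,0.084],
    [0.182,-0.822,0.084],
    [0.182,-0.822,0.084],
    [0.182,-0.822,0.084],
    [0.182,-0.822,0.084]
  ],
  "yaw": [0,0,0,0,0,0,0,0]
}}

```text
time: 5.62
tool_pos: [0.5298, -0.155, 0.2559]
tcp_rot: [2.23, 2.212, -0.0]
wrist_force: [-0.5, 1.5, -0.4]
width: 0.28
grip_force: 0.0
```

```bash
python3 - <<'E'
from h import *
c=snap('top','top4.png')
for s in stilts(c,(205,150,450,300)):print(s)
c=snap('side','side4.png');g=c['color'].astype(int)
m=((g[:,:,0]>150)&(g[:,:,0]-g[:,:,2]>25)&(g[:,:,0]-g[:,:,1]<50)).astype(np.uint8)
n,l,s,ce=cv2.connectedComponentsWithStats(m)
for i in range(1,n):
    if 20<s[i,4]<400: print(s[i,4],ce[i].round(1),ray(c,ce[i],.01)[0,:2].round(3))
E
```

```text
(np.int32(60), array([431.4, 173.7]), array([ 0.7002, -0.2404,  0.012 ]))
(np.int32(30), array([426.6, 179.1]), array([ 0.6861, -0.2284,  0.012 ]))
(np.int32(88), array([362.1, 193.6]), array([ 0.6463, -0.0681,  0.012 ]))
(np.int32(4032), array([234.4, 246.7]), array([0.5086, 0.2415, 0.012 ]))
(np.int32(54), array([404.5, 216.4]), array([ 0.591 , -0.1729,  0.012 ]))
(np.int32(63), array([432.5, 288.8]), array([ 0.415, -0.24 ,  0.012]))
25 [377.1  51.6] [ 0.94  -0.746]
32 [388.4  57.3] [ 0.891 -0.74 ]
54 [516.7 104.4] [ 0.45 -0.76]
255 [531.  125.4] [ 0.375 -0.693]
143 [282.  163.9] [ 0.832 -0.138]
108 [434.8 168.1] [ 0.501 -0.372]
206 [264.1 186.8] [ 0.812 -0.044]
28 [385.2 193.9] [ 0.552 -0.212]
90 [320.6 209.6] [ 0.648 -0.07 ]
92 [243.4 294.8] [0.626 0.231]
149 [621.8 316.3] [-0.042 -0.215]
250 [272.4 347.2] [0.492 0.289]
27 [300.6 334.9] [0.465 0.232]
166 [567.7 347. ] [ 0.021 -0.076]
46 [310.5 344.2] [0.435 0.236]
35 [297.5 348.1] [0.45  0.259]
44 [626.2 368.4] [-0.088 -0.101]
30 [552.7 374.2] [ 0.021 -0.001]
24 [ 14.  441.5] [0.735 0.716]
```

Call:
{"fn": "drive_tool", "kwargs": {
  "claw": [24,24,24,24,24,24,24,24],
  "slide": [
    [0.014,-0.07,0],
    [0.028,-0.14,0],
    [0.04,-0.19,0],
    [0.04,-0.192,0],
    [0.04,-0.192,-0.04],
    [0.04,-0.192,-0.08],
    [0.04,-0.192,-0.1],
    [0.04,-0.192,-0.1]
  ],
  "yaw": [0,0,0,0,0,0,0,0]
}}

```text
time: 6.38
tool_pos: [0.5484, -0.2465, 0.2024]
tcp_rot: [-2.224, -2.209, 0.003]
wrist_force: [-0.5, 0.1, -0.7]
width: 0.283
grip_force: 0.0
```

Call:
{"fn": "drive_tool", "kwargs": {
  "claw": [24,24,24,24,24],
  "slide": [
    [0.004,-0.012,0],
    [0.004,-0.012,-0.02],
    [0.004,-0.012,-0.04],
    [0.004,-0.012,-0.05],
    [0.004,-0.012,-0.05]
  ],
  "yaw": [0,0,0,0,0]
}}

```text
time: 6.8
tool_pos: [0.5519, -0.2534, 0.1791]
tcp_rot: [-2.227, -2.212, 0.001]
wrist_force: [-1.3, -0.4, -0.4]
width: 0.28
grip_force: 0.0
```

Call:
{"fn": "drive_tool", "kwargs": {
  "claw": [24,24,24,24,24,24,24,24],
  "slide": [
    [0,0.01,-0.002],
    [0,0.02,-0.002],
    [0,0.032,-0.002],
    [0,0.046,-0.002],
    [0,0.062,-0.002],
    [-0.001,0.08,-0.002],
    [-0.002,0.1,-0.002],
    [-0.004,0.12,-0.002]
  ],
  "yaw": [0,0,0,0,0,0,0,0]
}}

```text
time: 7.47
tool_pos: [0.5507, -0.1928, 0.18]
tcp_rot: [2.229, 2.214, 0.0]
wrist_force: [-0.5, -0.3, -0.5]
width: 0.281
grip_force: 0.3
```

Call:
{"fn": "drive_tool", "kwargs": {
  "claw": [24,24,24,24,24,24,24,24],
  "slide": [
    [-0.002,0.022,0],
    [-0.004,0.044,0],
    [-0.006,0.068,0],
    [-0.008,0.092,0],
    [-0.01,0.116,0],
    [-0.012,0.14,0],
    [-0.014,0.164,0],
    [-0.016,0.188,0]
  ],
  "yaw": [0,0,0,0,0,0,0,0]
}}

```text
time: 8.13
tool_pos: [0.5425, -0.0986, 0.1797]
tcp_rot: [-2.229, -2.214, 0.0]
wrist_force: [-0.1, -1.2, 0.7]
width: 0.281
grip_force: 0.4
```

Call:
{"fn": "drive_tool", "kwargs": {
  "claw": [24,24,24,24,24,24,24,24],
  "slide": [
    [-0.002,0.024,0],
    [-0.005,0.048,0],
    [-0.008,0.072,0],
    [-0.011,0.096,0],
    [-0.014,0.12,0],
    [-0.017,0.144,0],
    [-0.02,0.168,0],
    [-0.023,0.192,0]
  ],
  "yaw": [0,0,0,0,0,0,0,0]
}}

```text
time: 8.8
tool_pos: [0.5309, -0.0027, 0.1798]
tcp_rot: [2.229, 2.214, 0.0]
wrist_force: [0.9, -1.0, 0.5]
width: 0.278
grip_force: 0.3
```

Call:
{"fn": "drive_tool", "kwargs": {
  "claw": [24,24,24,24,24,24,24,24],
  "slide": [
    [-0.003,0.024,0],
    [-0.006,0.048,0],
    [-0.01,0.072,0],
    [-0.014,0.096,0],
    [-0.018,0.12,0],
    [-0.022,0.144,0],
    [-0.026,0.168,0],
    [-0.03,0.19,0]
  ],
  "yaw": [0,0,0,0,0,0,0,0]
}}

```text
time: 9.47
tool_pos: [0.5159, 0.0924, 0.1798]
tcp_rot: [-2.229, -2.214, -0.0]
wrist_force: [-0.3, -0.1, -0.1]
width: 0.278
grip_force: 0.3
```

```bash
python3 - <<'E'
from h import *
c=snap('side','side5.png'); cv2.imwrite('pics/crop5.png',cv2.resize(c['color'][150:400,200:500,::-1],None,fx=2.4,fy=2.4))
E
```

```text
(no output)
```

View pics/crop5.png

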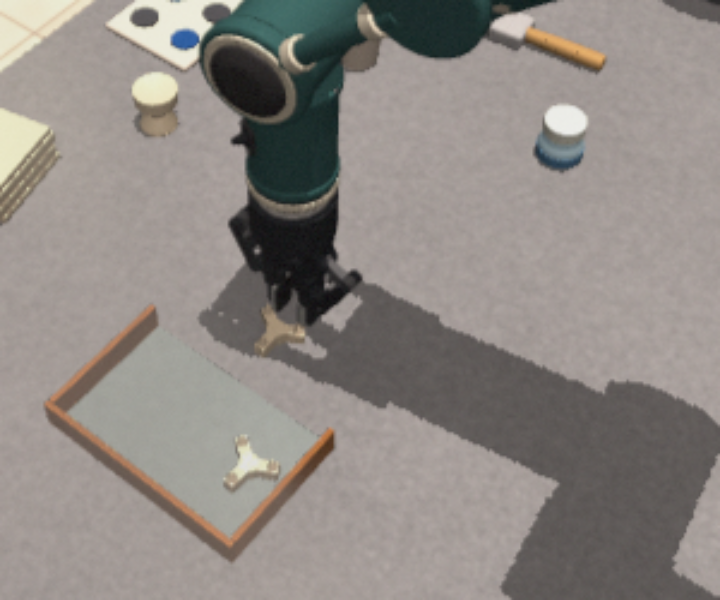

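C lies flat in the tray at (250,465). B is cradled at (278,332), in front of the mouth. I'll continue straight in.

Call:
{"fn": "drive_tool", "kwargs": {
  "claw": [24,24,24,24,24,24,24,24],
  "slide": [
    [0,0.024,0],
    [0.002,0.048,0],
    [0.002,0.072,0],
    [0.002,0.096,0],
    [0.002,0.12,0],
    [0.002,0.144,0],
    [0.002,0.166,0],
    [0.002,0.186,0]
  ],
  "yaw": [0,0,0,0,0,0,0,0]
}}

```text
time: 10.18
tool_pos: [0.5171, 0.1854, 0.1797]
tcp_rot: [-2.229, -2.214, 0.0]
wrist_force: [1.3, 0.0, -0.4]
width: 0.281
grip_force: 0.1
```

Call:
{"fn": "drive_tool", "kwargs": {
  "claw": [24,24,24,24,24,24,24,24],
  "slide": [
    [0,0.016,0],
    [0,0.028,0],
    [0,0.036,0],
    [0,0.04,0],
    [0,0.04,0],
    [0,0.02,0],
    [0,-0.02,0.02],
    [0,-0.08,0.08]
  ],
  "yaw": [0,0,0,0,0,0,0,0]
}}

```text
time: 10.85
tool_pos: [0.5146, 0.1438, 0.2155]
tcp_rot: [-2.224, -2.213, 0.011]
wrist_force: [-0.3, -1.1, -0.1]
width: 0.287
grip_force: 0.0
```

Call:
{"fn": "drive_tool", "kwargs": {
  "claw": [24,24,24,24,24,24,24,24],
  "slide": [
    [0.02,-0.05,0.06],
    [0.3,-0.512,0.06],
    [0.3,-0.512,0.06],
    [0.3,-0.512,0.06],
    [0.3,-0.512,0.06],
    [0.3,-0.512,0.06],
    [0.3,-0.512,0.06],
    [0.3,-0.512,0.06]
  ],
  "yaw": [0.111,0.111,0.111,0.111,0.111,0.111,0.111,0.111]
}}

```text
time: 11.52
tool_pos: [0.6683, -0.1167, 0.2496]
tcp_rot: [1.814, 2.562, -0.001]
wrist_force: [0.4, 0.3, 0.3]
width: 0.284
grip_force: 0.0
```

Call:
{"fn": "drive_tool", "kwargs": {
  "claw": [24,24],
  "slide": [
    [0,0,0],
    [0,0,0]
  ],
  "yaw": [0,0]
}}

```text
time: 11.68
tool_pos: [0.667, -0.1139, 0.2489]
tcp_rot: [-1.815, -2.563, 0.0]
wrist_force: [-0.1, 1.2, 0.1]
width: 0.281
grip_force: 0.0
```

```bash
python3 - <<'E'
from h import *
c=snap('side','side6.png'); cv2.imwrite('pics/crop6.png',cv2.resize(c['color'][150:400,200:500,::-1],None,fx=2.4,fy=2.4))
E
```

```text
(no output)
```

View pics/crop6.png

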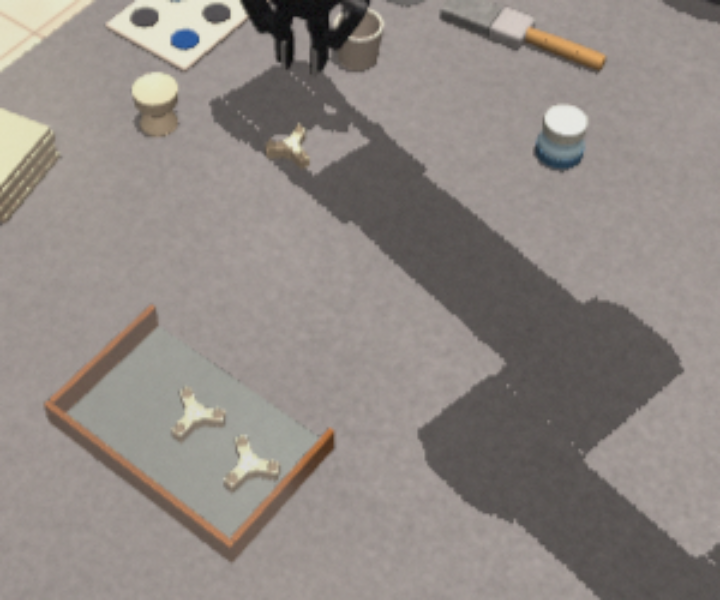

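C and B both lie flat, well inside the tray, at (250,465) and (197,413). A at (290,147) is in line ahead of the fingers. I'll descend now.

Call:
{"fn": "drive_tool", "kwargs": {
  "claw": [24,24,24,24,24,24],
  "slide": [
    [-0.004,0,-0.04],
    [-0.004,0,-0.08],
    [-0.004,0,-0.11],
    [-0.004,0,-0.13],
    [-0.004,0,-0.14],
    [-0.004,0,-0.14]
  ],
  "yaw": [0,0,0,0,0,0]
}}

```text
time: 12.23
tool_pos: [0.6642, -0.1106, 0.1775]
tcp_rot: [-1.809, -2.565, 0.002]
wrist_force: [-0.4, 0.6, 0.3]
width: 0.28
grip_force: 0.0
```

Call:
{"fn": "drive_tool", "kwargs": {
  "claw": [24,24,24,24,24,24,24,24],
  "slide": [
    [-0.003,0.01,0],
    [-0.007,0.02,0],
    [-0.012,0.032,0],
    [-0.017,0.046,0],
    [-0.023,0.062,0],
    [-0.031,0.08,0],
    [-0.04,0.1,0],
    [-0.049,0.12,0]
  ],
  "yaw": [0,0,0,0,0,0,0,0]
}}

```text
time: 12.9
tool_pos: [0.6401, -0.0502, 0.1793]
tcp_rot: [-1.811, -2.567, -0.0]
wrist_force: [0.7, -0.6, 0.1]
width: 0.282
grip_force: 0.4
```

Call:
{"fn": "drive_tool", "kwargs": {
  "claw": [24,24,24,24,24,24,24,24],
  "slide": [
    [-0.01,0.022,0],
    [-0.02,0.044,0],
    [-0.03,0.068,0],
    [-0.04,0.092,0],
    [-0.051,0.116,0],
    [-0.062,0.14,0],
    [-0.073,0.164,0],
    [-0.084,0.188,0]
  ],
  "yaw": [0,0,0,0,0,0,0,0]
}}

```text
time: 13.57
tool_pos: [0.598, 0.0439, 0.1792]
tcp_rot: [-1.811, -2.567, 0.0]
wrist_force: [-0.2, -0.7, 0.4]
width: 0.281
grip_force: 0.2
```

```bash
python3 - <<'E'
from h import *
c=snap('side','side7.png'); cv2.imwrite('pics/crop7.png',cv2.resize(c['color'][150:400,200:500,::-1],None,fx=2.4,fy=2.4))
E
```

```text
(no output)
```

View pics/crop7.png

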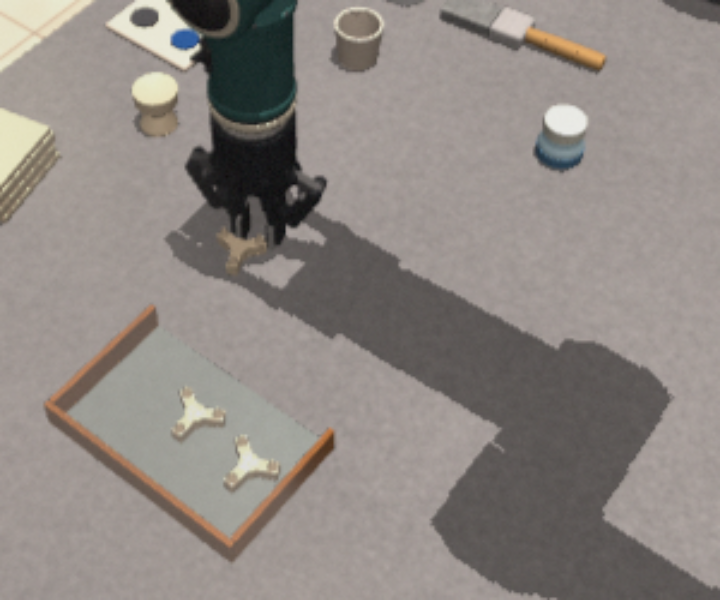

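A is still carried at (240,248). I'll check its offset numerically before entering.

```bash
python3 - <<'E'
from h import *
c=dict(np.load('pics/side7.npz'))
f=lambda x,y:(200+x/2.4,150+y/2.4)
for n,p,z in (('A',(241,249),.012),('B',(197,413),.012),('C',(250,465),.012),('wallend+x',(155,312),.03),('wallend-x',(332,435),.03),('back+x',(48,404),.03)): print(n,ray(c,f(*p),z)[0,:2].round(4))
E
```

```text
A [0.5986 0.0692]
B [0.5136 0.2329]
C [0.4451 0.244 ]
wallend+x [0.6046 0.1834]
wallend-x [0.4015 0.1871]
back+x [0.6127 0.3118]
```

Call:
{"fn": "drive_tool", "kwargs": {
  "claw": [24,24,24,24,24,24,24,24],
  "slide": [
    [0.008,-0.02,0],
    [0.016,-0.044,0],
    [0.026,-0.048,0],
    [0.035,-0.048,0],
    [0.035,-0.048,0],
    [0.032,-0.038,0],
    [0.028,-0.028,0],
    [0.024,-0.016,0]
  ],
  "yaw": [0,0,0,0,0,0,0,0]
}}

```text
time: 14.28
tool_pos: [0.6103, 0.035, 0.179]
tcp_rot: [-1.812, -2.566, 0.0]
wrist_force: [-0.8, 0.2, 0.2]
width: 0.28
grip_force: 0.0
```

Call:
{"fn": "drive_tool", "kwargs": {
  "claw": [24,24,24,24,24,24,24,24],
  "slide": [
    [-0.005,0.014,0],
    [-0.01,0.03,0],
    [-0.017,0.048,0],
    [-0.024,0.067,0],
    [-0.031,0.087,0],
    [-0.038,0.108,0],
    [-0.045,0.129,0],
    [-0.052,0.15,0]
  ],
  "yaw": [0,0,0,0,0,0,0,0]
}}

```text
time: 14.95
tool_pos: [0.5842, 0.1109, 0.1793]
tcp_rot: [1.811, 2.567, 0.0]
wrist_force: [0.8, -0.3, -0.2]
width: 0.283
grip_force: 0.1
```

```bash
python3 - <<'E'
from h import *
c=snap('side','side8.png'); cv2.imwrite('pics/crop8.png',cv2.resize(c['color'][150:400,200:500,::-1],None,fx=2.4,fy=2.4))
E
```

```text
(no output)
```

View pics/crop8.png

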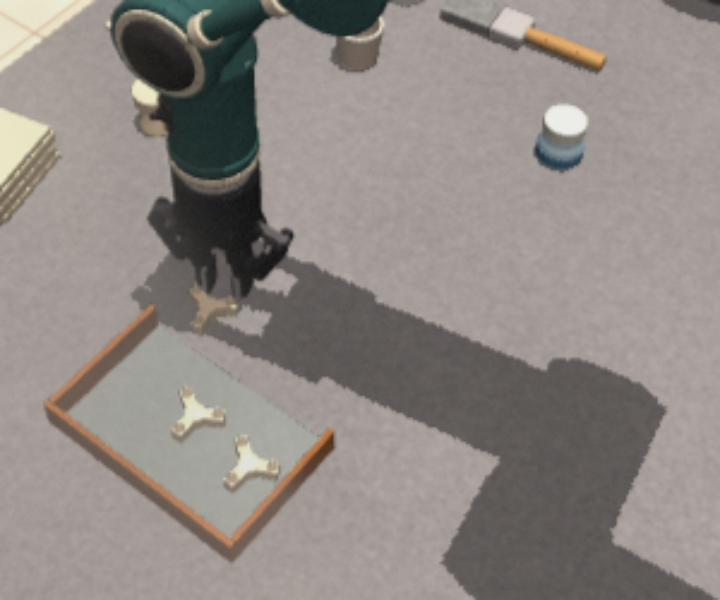

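A is at (210,307) with its left arm close to the line of the +x wall. Continuing the diagonal shifts it about 17 mm further away by the time it enters.

Call:
{"fn": "drive_tool", "kwargs": {
  "claw": [24,24,24,24,24,24,24],
  "slide": [
    [-0.007,0.018,0],
    [-0.014,0.036,0],
    [-0.021,0.054,0],
    [-0.028,0.072,0],
    [-0.034,0.088,0],
    [-0.039,0.102,0],
    [-0.042,0.11,0]
  ],
  "yaw": [0,0,0,0,0,0,0]
}}

```text
time: 15.58
tool_pos: [0.5633, 0.1657, 0.1792]
tcp_rot: [-1.81, -2.567, -0.0]
wrist_force: [0.8, -0.3, 0.2]
width: 0.279
grip_force: 0.2
```

```bash
python3 - <<'E'
from h import *
c=snap('side','side9.png'); cv2.imwrite('pics/crop9.png',cv2.resize(c['color'][210:400,200:380,::-1],None,fx=3,fy=3))
E
```

```text
(no output)
```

View pics/crop9.png

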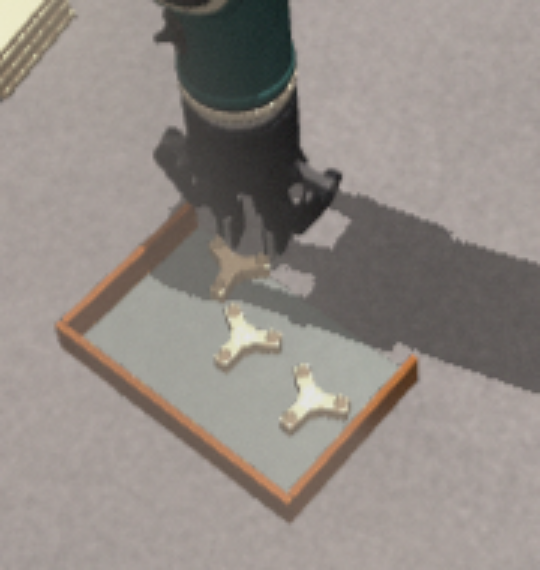

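A has passed the +x wall end and is at crop (235,268), mostly inside and clear of B. I'll push it straight in a bit further, then retreat.

Call:
{"fn": "drive_tool", "kwargs": {
  "claw": [24,24,24,24,24,24,24,24],
  "slide": [
    [0,0.014,0],
    [0.001,0.03,0],
    [0.002,0.046,0],
    [0.003,0.06,0],
    [0.004,0.07,0],
    [0.005,0.076,0],
    [0.005,0.076,0],
    [0.005,0.06,0]
  ],
  "yaw": [0,0,0,0,0,0,0,0]
}}

```text
time: 16.3
tool_pos: [0.5663, 0.1955, 0.1793]
tcp_rot: [1.809, 2.568, 0.001]
wrist_force: [0.6, -0.6, -0.0]
width: 0.279
grip_force: 0.0
```

Call:
{"fn": "drive_tool", "kwargs": {
  "claw": [24,24,24,24,24,24,24,24],
  "slide": [
    [0,-0.03,0],
    [0,-0.07,0.02],
    [0,-0.11,0.08],
    [-0.05,-0.2,0.15],
    [-0.1,-0.28,0.2],
    [-0.15,-0.35,0.25],
    [-0.2,-0.42,0.3],
    [-0.2,-0.48,0.34]
  ],
  "yaw": [0,0,0,0,0,0,0,0]
}}

```text
time: 16.97
tool_pos: [0.4747, -0.016, 0.3275]
tcp_rot: [-1.811, -2.565, 0.003]
wrist_force: [1.2, -0.6, 0.4]
width: 0.278
grip_force: 0.0
```

Call:
{"fn": "drive_tool", "kwargs": {
  "claw": [24,24,24,24],
  "slide": [
    [0,-0.06,0.02],
    [0,-0.1,0.02],
    [0,-0.1,0.02],
    [0,-0.1,0.02]
  ],
  "yaw": [0,0,0,0]
}}

```text
time: 17.3
tool_pos: [0.477, -0.0658, 0.3377]
tcp_rot: [1.816, 2.563, 0.0]
wrist_force: [-0.7, 1.0, 0.4]
width: 0.278
grip_force: 0.0
```

```bash
python3 - <<'E'
from h import *
print(bot.read_state()['tool_pos'])
def comps(m,c,z,lo,hi):
    n,l,s,ce=cv2.connectedComponentsWithStats(m.astype(np.uint8))
    for i in range(1,n):
        if lo<s[i,4]<hi:
            v,u=np.where(l==i); p=ray(c,np.c_[u,v],z)
            print(s[i,4],ce[i].round(1),'ctr',ray(c,ce[i],z)[0,:2].round(3),'x',p[:,0].min().round(3),p[:,0].max().round(3),'y',p[:,1].min().round(3),p[:,1].max().round(3))
for n,roi in(('side',(215,290,340,390)),('top',(190,195,275,300))):
    c=snap(n,n+'10.png'); x0,y0,x1,y1=roi; g=c['color'].astype(int)
    k=np.zeros(g.shape[:2],bool);k[y0:y1,x0:x1]=1
    print(n); comps(k&(g[:,:,0]>g[:,:,2]+8)&(g[:,:,0]-g[:,:,1]<45)&(g[:,:,0]>150),c,.012,15,500)
a=dict(np.load('pics/top1.npz'))['color'].astype(int);b=c['color'].astype(int)
# bystander change: cup, jar, eggcup, brush, bowl, bottle patches
for n,(u,v) in dict(egg=(343,135),cup=(428,181),brush1=(480,220),brush2=(486,265),bottle=(490,165),bowl=(167,338),pot=(155,170),jar=(432,284)).items():
    print(n,np.abs(a-b)[v-14:v+14,u-14:u+14].mean().round(1))
E
```

```text
[ 0.47698977 -0.06576942  0.33768471]
side
194 [229.3 299.1] ctr [0.641 0.259] x 0.621 0.677 y 0.217 0.299
29 [284.4 292.6] ctr [0.558 0.174] x 0.544 0.568 y 0.165 0.184
121 [298.6 296.5] ctr [0.527 0.163] x 0.508 0.546 y 0.142 0.183
91 [315.6 297.3] ctr [0.497 0.142] x 0.482 0.51 y 0.121 0.159
47 [337.  299.9] ctr [0.456 0.119] x 0.445 0.465 y 0.102 0.13
26 [327.2 298.6] ctr [0.475 0.129] x 0.466 0.483 y 0.123 0.136
373 [273.1 315. ] ctr [0.54  0.231] x 0.493 0.592 y 0.209 0.259
24 [324.9 308.8] ctr [0.463 0.152] x 0.452 0.475 y 0.142 0.164
17 [218.7 308.2] ctr [0.643 0.29 ] x 0.635 0.649 y 0.284 0.295
165 [220.7 336.7] ctr [0.59  0.336] x 0.567 0.623 y 0.316 0.366
87 [258.7 346.5] ctr [0.514 0.305] x 0.428 0.605 y 0.301 0.308
189 [303.6 342.2] ctr [0.448 0.242] x 0.425 0.472 y 0.224 0.269
56 [307.8 359.7] ctr [0.417 0.267] x 0.413 0.423 y 0.21 0.307
83 [229.  354.9] ctr [0.548 0.355] x 0.539 0.559 y 0.335 0.377
16 [222.9 351.8] ctr [0.563 0.358] x 0.556 0.567 y 0.352 0.363
102 [241.5 360.4] ctr [0.52  0.349] x 0.5 0.538 y 0.326 0.366
26 [217.5 357.2] ctr [0.563 0.373] x 0.553 0.572
[... 330 characters left out ...]
8 [328.8 380.9] ctr [0.357 0.277] x 0.331 0.387 y 0.257 0.303
20 [275.2 373.2] ctr [0.449 0.328] x 0.444 0.454 y 0.323 0.336
18 [219.6 373.2] ctr [0.535 0.395] x 0.529 0.541 y 0.39 0.401
31 [232.7 373.7] ctr [0.514 0.38 ] x 0.507 0.521 y 0.371 0.387
39 [282.2 379.7] ctr [0.429 0.33 ] x 0.42 0.438 y 0.323 0.345
52 [304.8 385.1] ctr [0.388 0.312] x 0.378 0.4 y 0.3 0.322
19 [258.3 384.9] ctr [0.459 0.367] x 0.453 0.467 y 0.359 0.374
26 [289.1 384.8] ctr [0.412 0.33 ] x 0.406 0.418 y 0.324 0.335
32 [270.7 386.8] ctr [0.437 0.355] x 0.428 0.45 y 0.347 0.362
20 [282.  386.8] ctr [0.42  0.342] x 0.417 0.424 y 0.337 0.349
top
egg 4.2
cup 3.6
brush1 3.9
brush2 3.6
bottle 3.8
bowl 4.6
pot 3.3
jar 11.7
```

A and B (y 0.209–0.259) and C are fully inside the tray. The jar patch changed the most, possibly because of the arm's shadow, so I'll check it before handing in.

```bash
python3 - <<'E'
from h import *
A=dict(np.load('pics/side1.npz'))['color'];B=dict(np.load('pics/side10.npz'))['color']
for P in ('side','top'):
    for t in ('1','10'):
        c=np.load(f'pics/{P}{t}.npz')['color'].astype(int); u,v=((434,205) if P=='side' else (432,284))
        w=c[v-18:v+18,u-18:u+18]; m=(w[:,:,2]-w[:,:,0]>12); y,x=np.where(m); print(P,t,len(x),x.mean()+u-18,y.mean()+v-18)
E
```

```text
side 1 186 432.3817204301075 213.4731182795699
side 10 183 432.23497267759564 213.50273224043715
top 1 177 429.92090395480227 284.3785310734463
top 10 499 423.9719438877755 284.76553106212424
```

The side view shows the jar hasn't moved; the change in the top view comes from the arm.

```bash
python3 -c "
from workcell import bot
print(bot.finish_job())"
```

```text
the job is handed in; nothing more can be done
None
```

I swept all three stilts through the open side; in the last camera check they lay inside the tray, the other items looked unmoved, and I handed the job in at about 17 s (the verdict was not shown).

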